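# Refit the coin counter's drive wheel

### The arm

A 6-joint arm with a two-finger parallel gripper is mounted at the origin on the work surface. World frame = base frame: x ahead of the robot, y to its left, z up, the work surface at z = 0. Lengths are in m, angles in rad, forces in N, time in s.
With the tool pointing down it reaches from about 0.425 to 0.95 m from the base axis. Payload 3.5 kg.
Tool frame: the origin (TCP) lies at the very end of the fingers, on their centre line; the grasp point (between the pads) lies ctrl.tcp_to_grasp behind it (ctrl.tcp_to_grasp is the distance from the TCP to the grasp point, in m); z points along the fingers, y is the line along which they close (so a half turn about z gives the same grasp; the last joint's range is limited). The gripper opens to 85 mm and grips with 20 to 120 N. Pads are 22 mm wide; open, the fingers measure 114 mm over their backs; the gripper's body (76 mm by 85 mm) begins 54 mm behind the grasp point. The pads swing forward as they close: fully open they stand 13 mm farther back than shut.
Start: joints at [-1.348, 0.286, 1.577, -0, 1.279, -0.15], TCP at [0.246, -0.629, 0.231] pointing down, gripper open.
Joint ranges: [-2.77, 2.77], [-0.9, 2.22], [0.21, 2.48], [-1.53, 4.67], [0.24, 2.81], [-2.84, 2.84]. Speed limits (rad/s): [2.79, 2.79, 3.14, 3.14, 3.14, 3.14].

### API

Orientations are given as a unit quaternion [x, y, z, w].
In Python, from plant import ctrl gives the robot as it stands.
- The arm moves only by the shell command python3 -m inch 'ROWS' [FORCE]. ROWS is JSON, a list of rows, each an object with "slide": the shift along the tool's x, y, z in cm, a list of three; "turn": the turn about the tool's z in rad; "grip": the finger opening in cm, from 0 to 8.54. A call has 1 to 20 rows; each row is the pose to reach, as a shift and turn from the pose commanded when the call began, along the tool's axes at that moment; what a row does not reach only later rows make up. A row lasts 1/10 s, in which the tool goes at most 50 mm and 8.59 degrees, less where a joint would pass 70% of its speed; a pose out of reach is approached as far as the arm can. A call with a gripper value outside its range is refused whole. The fingers move at their own pace and stop on an object; FORCE is the grip in N (left out, the last holds). Time passes only in rows, so rows that repeat a pose let the fingers close. It gives the time, the measured TCP pose, the force, the opening and the grip force at its end, in the units of the state.
- ctrl.get_state(): the state, without advancing time (a new reading comes with each control period).
- ctrl.read_camera(name): name is "scene" or "side" or "wrist"; returns (picture, depth): 384x512x3 uint8, red, green, blue; 384x512 float32, m along the optical axis (not along the pixel's ray), 0 where there is no reading.
- ctrl.camera_info(name): a dict with "K" (3x3 intrinsics, pixels), "camera_from_world" (4x4, takes a point from world to camera coordinates); the wrist camera has in their place "T_tool_cam" (4x4, takes a point from camera to tool coordinates, whose origin is the TCP and whose axes are the flange's). Camera axes: x right, y down, z forward; pixel columns grow to the right and rows downward; lengths in m; the calibration is good to about 2 mm. The wrist camera is an equidistant fisheye: a pixel r from the principal point sees the ray r / f radians off the axis. A picture is of the moment at which its call begins: read the wrist's pose just before it. camera_info takes no time and is no camera call.
- ctrl.sign_off(): hands the job in; it is judged then, once.
The state is a dict: "time": time; "qpos": joint angles; "dq": joint speeds; "joint_efforts": joint torques, N m; "eef_pos": TCP position; "tcp_rot": TCP orientation; "contact_force": force on the tool from outside, world axes, zero at the start; "wrist_torque": the same for the moment, N m; "opening": opening from 0.0 (shut) to 1.0 (fully open); "finger_force": force on a finger pad.
Only numpy, scipy, OpenCV 4.12 (cv2) and the standard library are available. Lean on these libraries where they do the work, as an engineer would, in place of code of your own. Each camera call takes 0.05 s, during which the arm holds its last target. There are 200 camera calls.

### The job

The coin counter on the cashier's desk has been cleaned and needs its drive wheel back. Pick up the four-toothed wheel by its grip bar, turn it so that its four teeth go into the four gaps of the round drive socket on top of the counter, press it fully home with the fingers until it sits flat on the socket's floor, and let go. Leave the other two wheels, the three-toothed one and the plain round one, where they stand.

Things in the scene. Friction and masses are not known exactly. Their poses are not given: they have to be found in the camera images.
- drive_wheel: The wheel to fit: steel, four teeth in a cross, 20 mm thick, core 40 mm, 84 mm over tooth tips, teeth 17 mm wide. An upright black grip bar on top, 50 mm long, 14 mm thick, spans 20 to 54 mm above the underside. Origin: centre of the underside; z up; x along the bar and two opposite teeth, the other two along y. About 0.25 kg. Any quarter turn fits.
- socket (a point): Centre of the drive socket's floor on the fixed grey coin counter, 60 mm above the desk, level with its flat top. Rim 100 mm inside, 120 outside, 12 high. Four fixed cogs, 27 mm across, 17 high, bevelled, 41 mm out at 45 degrees to x and y; the gaps lie along +-x and +-y. Wheel slides in freely with 7 mm, 12 degrees of play to lie on the floor. Console 105 mm above the desk begins at x = 111 mm.
- three_wheel: Wrong wheel, to be left alone: same metal, height and grip bar (along its x), but three teeth; 84 mm across. Origin: centre of the underside.
- round_wheel: Wrong wheel, to be left alone: same metal, height and grip bar (along its x), but a plain toothless disc 84 mm in diameter. Origin: centre of the underside.
Things that resemble listed ones, but are neither listed nor needed, are in the scene too. Leave any pink look-alike of the drive_wheel alone.

How it is judged:
On the way:
1. the drive wheel is fully down in the socket while the fingers hold or press it (z of drive_wheel in the frame of socket below 0.004 m and horizontal distance between drive_wheel and socket below 0.012 m and contact force between the fingers and drive_wheel above 1 N), for 0.1 s.
At the end, for the whole second after the job is handed in: The drive wheel lies at rest in the socket with its teeth in the gaps: underside within 4 mm of the socket's floor, centre within 12 mm of the socket's axis, level within 0.15 rad. The three-toothed and the round wheel have stayed within 40 mm of their places (z of drive_wheel in the frame of socket below 0.004 m and horizontal distance between drive_wheel and socket below 0.012 m and angle between drive_wheel's own z axis and vertical below 0.15 rad and linear speed of drive_wheel below 0.02 m/s); the robot touches nothing.
It fails at once if the three-toothed or the round wheel is moved more than 40 mm (distance of any of three_wheel, round_wheel from where it was at the start of the episode above 0.04 m).
It also fails if it takes over 38 s, if anything falls off the work surface, if the arm or the gripper's body presses on something with over 40 N, if the wrist force passes 120 N, or if a joint passes its speed limit or range.

## Working session

There is one attempt and no reset: what is moved stays moved. The work goes in short steps, Python scripts to look and compute and a shell command to move; the robot and the scene stay as the last step left them, time stands still between calls to the robot, and variables do not carry over. Pictures are saved under pics/ and viewed, at most 10 in all, crops included, and the job is handed in when it is done.

```bash
mkdir -p pics; cat > h.py <<'E'
import numpy as np,cv2
from plant import ctrl
from scipy.spatial.transform import Rotation as R
def cloud(name):
    i=ctrl.camera_info(name);p,d=ctrl.read_camera(name);K=np.array(i["K"])
    v,u=np.mgrid[:384,:512];P=np.stack([(u-K[0,2])/K[0,0]*d,(v-K[1,2])/K[1,1]*d,d],-1)
    T=np.linalg.inv(np.array(i["camera_from_world"]));W=P@T[:3,:3].T+T[:3,3];W[d==0]=np.nan
    return p,W
E
python3 - <<'E'
from h import *
for n in("scene","side"):
    p,W=cloud(n);np.savez("/tmp/%s.npz"%n,p=p,W=W)
    cv2.imwrite("pics/%s.png"%n,cv2.resize(p[...,::-1],(800,600)))
s=ctrl.get_state();print(s,ctrl.tcp_to_grasp)
print(R.from_quat(s["tcp_rot"]).as_matrix().round(3))
E
```

```text
{'time': 0.1, 'qpos': array([-1.34799746e+00,  2.87134421e-01,  1.57800808e+00, -1.50631409e-05,
        1.27860550e+00, -1.50018361e-01]), 'dq': array([-2.67450911e-04, -2.50169406e-04, -3.38998104e-03,  1.78783434e-03,
       -3.64577317e-05, -1.00049228e-04]), 'joint_efforts': array([ 6.54622818e-04, -4.07293117e+01, -2.93698525e+01, -9.94282937e-05,
        3.41341962e-03,  1.90025327e-05]), 'eef_pos': array([ 0.2457441 , -0.62804804,  0.23005945]), 'tcp_rot': array([ 9.82675192e-01,  1.85332959e-01, -4.64133893e-05, -1.07669783e-03]), 'contact_force': array([ 0.45747029,  0.19478427, -0.08069989]), 'wrist_torque': array([-0.02391818,  0.03050353,  0.07600922]), 'finger_force': 0.0, 'opening': 0.9976931627497129} 0.0187
[[ 0.931  0.364 -0.   ]
 [ 0.364 -0.931  0.002]
 [ 0.    -0.002 -1.   ]]
```

View pics/scene.png

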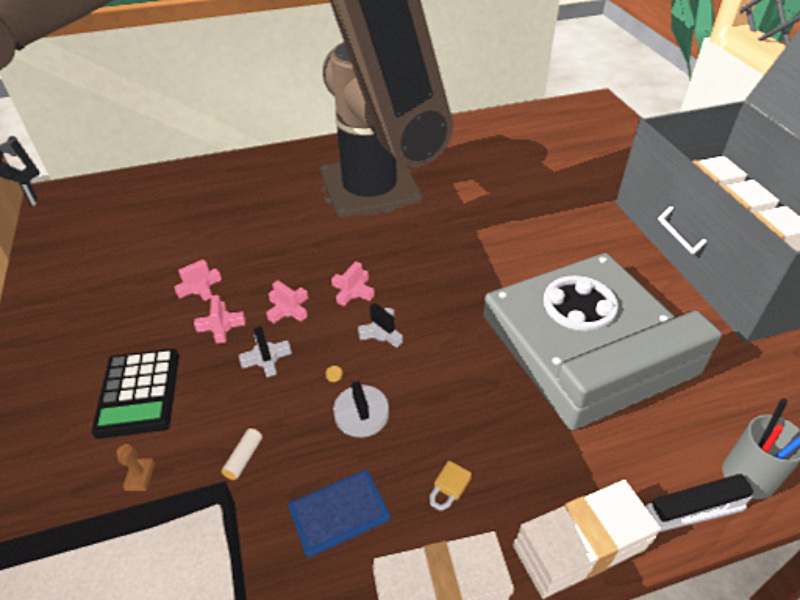

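View pics/side.png

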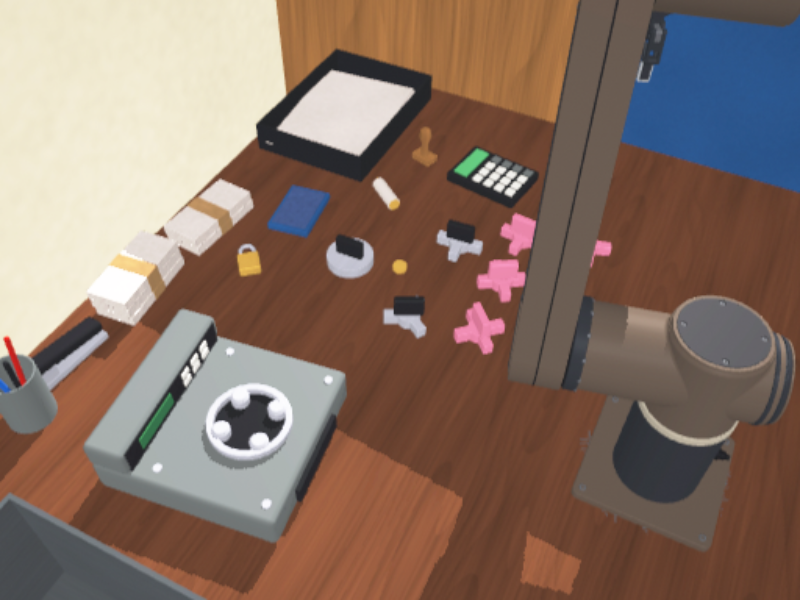

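The scene picture shows the drive wheel at about (265,350), the three-toothed wheel at (383,325), the round one at (361,408) and the socket at (580,303). In the side picture the drive wheel is at (460,240) and the socket at (249,422).

```bash
python3 - <<'E'
from h import *
D={n:np.load("/tmp/%s.npz"%n) for n in("scene","side")}
def win(n,u,v,r):
    u,v=int(u*.64),int(v*.64);s=np.s_[v-r:v+r+1,u-r:u+r+1]
    return D[n]["p"][s].reshape(-1,3).astype(int),D[n]["W"][s].reshape(-1,3)
for nm,c in {"drive":{"scene":(265,350),"side":(460,240)},"three":{"scene":(383,325),"side":(407,312)},"round":{"scene":(361,405),"side":(350,252)}}.items():
  for n,(u,v) in c.items():
    p,W=win(n,u,v,22);b=(p.max(1)<70)&(W[:,2]>.048)&(W[:,2]<.062)
    q=W[b].astype(np.float32)
    print(nm,n,b.sum(),q.mean(0).round(4) if len(q) else'', cv2.minAreaRect(q[:,:2]*1000) if len(q)>4 else'')
    m=(W[:,2]>.014)&(W[:,2]<.026)&(p.min(1)>100);q=W[m].astype(np.float32);print('  steel',m.sum(),cv2.minEnclosingCircle(q[:,:2]*1000))
for n,u,v in(("scene",580,303),("side",249,422)):
    p,W=win(n,u,v,42)
    k=(W[:,2]>.066)&(W[:,2]<.076)&(p.min(1)>130)
    q=W[k].astype(np.float32);print(n,"rim",k.sum(),cv2.minEnclosingCircle(q[:,:2]*1000),cv2.fitEllipse(q[:,:2]*1000))
    c=cv2.minEnclosingCircle(q[:,:2])[0];r=np.hypot(*(W[:,:2]-c).T)
    # cogs
    g=(W[:,2]>.0735)&(W[:,2]<.082)&(r<.047);a=np.arctan2(W[g,1]-c[1],W[g,0]-c[0]);print(" cog phase deg mod90",g.sum(),np.degrees(np.angle(np.exp(4j*a).mean())/4), "floor",np.nanmedian(W[(r<.02),2]))
    t=(W[:,2]>.05)&(W[:,2]<.065)&(r>.062);print(' top z',np.median(W[t,2]))
E
```

```text
drive scene 78 [ 0.4359 -0.2983  0.0554] ((433.92376708984375, -298.60113525390625), (48.9231071472168, 12.638992309570312), 5.628528118133545)
  steel 291 ((399.6435546875, -298.16192626953125), 76.00830841064453)
drive side 79 [ 0.4304 -0.2923  0.0539] ((430.59521484375, -290.8206787109375), (48.2782096862793, 19.146154403686523), 0.987641453742981)
  steel 180 ((413.88775634765625, -266.50103759765625), 68.47279357910156)
three scene 87 [ 0.4406 -0.0961  0.0543] ((438.5386657714844, -96.46619415283203), (48.897682189941406, 12.837522506713867), 25.440515518188477)
  steel 207 ((407.6473083496094, -103.6265869140625), 74.90821838378906)
three side 96 [ 0.4349 -0.0894  0.0535] ((434.9438781738281, -90.11036682128906), (48.434261322021484, 12.142953872680664), 26.445310592651367)
  steel 155 ((435.04852294921875, -76.46968078613281), 38.38430404663086)
round scene 110 [ 0.5946 -0.1738  0.0547] ((592.085693359375, -173.39913940429688), (50.00197982788086, 13.531675338745117), 1.0788809061050415)
  steel 674 ((591.3890380859375, -173.71688842773438), 42.784202575683594)
round side 73 [ 0.589  -0.1673  0.0536] ((589.45947265625, -167.29922485351562), (48.7497673034668, 13.097956657409668), 7.240044116973877)
  steel 353 ((590.426513671875, -170.1041259765625), 44.89593505859375)
scene rim 570 ((512.2528686523438, 234.83657836914062), 82.3237075805664) ((532.1275634765625, 222.1931915283203), (106.03799438476562, 112.31002807617188), 55.03459548950195)Traceback (most recent call last):
  File "<stdin>", line 16, in <module>
cv2.error: OpenCV(4.12.0) /io/opencv/modules/imgproc/src/shapedescr.cpp:201: error: (-215:Assertion failed) count >= 0 && (depth == CV_32F || depth == CV_32S) in function 'minEnclosingCircle'
```

```bash
python3 - <<'E'
from h import *
from scipy.optimize import least_squares as ls
for n in("scene","side"):
    d=np.load("/tmp/%s.npz"%n);p=d["p"].reshape(-1,3).astype(int);W=d["W"].reshape(-1,3)
    r=np.hypot(W[:,0]-.532,W[:,1]-.222)
    k=(r<.075)&(W[:,2]>.069)&(W[:,2]<.0745)&(p.min(1)>150);q=W[k]
    f=ls(lambda c:(np.abs(np.hypot(q[:,0]-c[0],q[:,1]-c[1])-.055)).clip(.004),[.532,.222],loss='soft_l1',f_scale=.003,x_scale=.01,diff_step=1e-3).x
    r=np.hypot(W[:,0]-f[0],W[:,1]-f[1])
    g=(W[:,2]>.0745)&(W[:,2]<.085)&(r<.05);a=np.arctan2(W[g,1]-f[1],W[g,0]-f[0])
    print(n,k.sum(),f,"cogs",g.sum(),np.degrees(np.angle(np.exp(4j*a).mean())/4),W[g].mean(0))
    t=(r>.06)&(r<.25)&(W[:,2]>.1)&(W[:,2]<.11);print(' console',t.sum(),cv2.minAreaRect(W[t,:2].astype(np.float32)*1000))
    t=(r>.062)&(r<.25)&(W[:,2]>.055)&(W[:,2]<.064);print(' top',t.sum(),np.median(W[t,2]),cv2.minAreaRect(W[t,:2].astype(np.float32)*1000))
s=ctrl.get_state();M=R.from_quat(s["tcp_rot"]).as_matrix()
print((M.T@(np.array([.432,-.295,.20])-s["eef_pos"])*100).round(2), np.degrees(np.arctan2(M[1,0],M[0,0])))
E
```

```text
scene 394 [0.53085921 0.22257695] cogs 196 -37.187898167150855 [0.53186142 0.22260452 0.07759085]
 console 2249 ((673.1154174804688, 241.5375518798828), (62.331092834472656, 258.8164978027344), 7.415309429168701)
 top 3737 0.06108282449462232 ((569.9981079101562, 227.79519653320312), (271.42401123046875, 260.93115234375), 7.577290058135986)
side 621 [0.52840782 0.22722237] cogs 306 -37.40047900168894 [0.52842202 0.22773399 0.07756654]
 console 2619 ((671.4966430664062, 246.7486572265625), (62.735107421875, 259.9642028808594), 7.375296592712402)
 top 7240 0.060719499424650714 ((566.140625, 232.00115966796875), (266.08367919921875, 260.4938659667969), 7.248183250427246)
[ 29.48 -24.23   3.07] 21.361084245164065
```

```bash
python3 -m inch '[{"slide":[29.5,-24.2,3],"turn":0.28,"grip":8.5},{"slide":[29.5,-24.2,3],"turn":0.28,"grip":8.5},{"slide":[29.5,-24.2,3],"turn":0.28,"grip":8.5},{"slide":[29.5,-24.2,3],"turn":0.28,"grip":8.5},{"slide":[29.5,-24.2,3],"turn":0.28,"grip":8.5},{"slide":[29.5,-24.2,3],"turn":0.28,"grip":8.5},{"slide":[29.5,-24.2,3],"turn":0.28,"grip":8.5},{"slide":[29.5,-24.2,3],"turn":0.28,"grip":8.5},{"slide":[29.5,-24.2,3],"turn":0.28,"grip":8.5},{"slide":[29.5,-24.2,3],"turn":0.28,"grip":8.5},{"slide":[29.5,-24.2,3],"turn":0.28,"grip":8.5},{"slide":[29.5,-24.2,3],"turn":0.28,"grip":8.5}]' 40
cat >> h.py <<'E'
def wrist():
    s=ctrl.get_state();i=ctrl.camera_info("wrist");p,d=ctrl.read_camera("wrist");K=np.array(i["K"])
    v,u=np.mgrid[:384,:512];x=(u-K[0,2])/K[0,0];y=(v-K[1,2])/K[1,1];th=np.hypot(x,y)
    t=np.tan(np.minimum(th,1.5))/np.maximum(th,1e-9);P=np.stack([x*t*d,y*t*d,d],-1)
    T=np.array(i["T_tool_cam"]);M=R.from_quat(s["tcp_rot"]).as_matrix()
    W=(P@T[:3,:3].T+T[:3,3])@M.T+s["eef_pos"];W[(d==0)|(th>1.4)]=np.nan
    return p,W,s,M
E
python3 - <<'E'
from h import *
p,W,s,M=wrist();np.savez("/tmp/w1.npz",p=p,W=W);cv2.imwrite("pics/w1.png",p[...,::-1])
print(s["eef_pos"],np.degrees(np.arctan2(M[1,0],M[0,0])))
W=W.reshape(-1,3);pp=p.reshape(-1,3);r=np.hypot(W[:,0]-.432,W[:,1]+.295)
b=(r<.04)&(W[:,2]>.046)&(W[:,2]<.062)&(pp.max(1)<80);print(b.sum(),W[b].mean(0),cv2.minAreaRect(W[b,:2].astype(np.float32)*1000))
b=(r<.06)&(W[:,2]>.013)&(W[:,2]<.026)&(pp.min(1)>90);print(b.sum(),cv2.minEnclosingCircle(W[b,:2].astype(np.float32)*1000))
E
```

```text
time: 1.3
eef_pos: [0.432, -0.297, 0.2014]
tcp_rot: [0.999, 0.045, -0.0, 0.0]
contact_force: [0.1, 0.2, 0.7]
opening: 0.998
finger_force: 0.0
[ 0.43197603 -0.29697224  0.20136459] 5.209129069603626
625 [ 0.43575131 -0.29654154  0.05271334] ((435.0205078125, -296.5968017578125), (48.368873596191406, 13.17488956451416), 4.773897647857666)
1476 ((435.1338195800781, -296.6279602050781), 42.62955856323242)
```

View pics/w1.png

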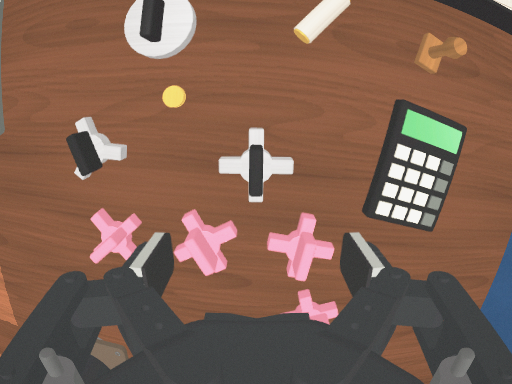

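The wrist picture shows the four-toothed wheel at (256,165), with its bar vertical in the image, in line with the pads. Only 3 mm of correction is needed, so I descend and grip.

```bash
python3 -m inch '[{"slide":[0.3,0,4],"turn":0,"grip":5},{"slide":[0.3,0,8],"turn":0,"grip":5},{"slide":[0.3,0,12],"turn":0,"grip":5},{"slide":[0.3,0,15],"turn":0,"grip":5},{"slide":[0.3,0,16.5],"turn":0,"grip":5},{"slide":[0.3,0,17.5],"turn":0,"grip":5},{"slide":[0.3,0,17.5],"turn":0,"grip":5},{"slide":[0.3,0,17.5],"turn":0,"grip":0.5},{"slide":[0.3,0,17.5],"turn":0,"grip":0.5},{"slide":[0.3,0,17.5],"turn":0,"grip":0.5},{"slide":[0.3,0,17.5],"turn":0,"grip":0.5},{"slide":[0.3,0,17.5],"turn":0,"grip":0.5},{"slide":[0.3,0,17.5],"turn":0,"grip":0.5}]' 60
```

```text
time: 2.65
eef_pos: [0.4366, -0.2966, 0.0282]
tcp_rot: [0.999, 0.046, 0.001, 0.001]
contact_force: [-0.1, -0.4, 7.4]
opening: 0.149
finger_force: 61.7
```

```bash
python3 -m inch '[{"slide":[0,0,-4],"turn":0,"grip":0.5},{"slide":[0,0,-9],"turn":0,"grip":0.5},{"slide":[0,0,-14],"turn":0,"grip":0.5},{"slide":[1,-3,-17.5],"turn":0,"grip":0.5},{"slide":[2,-7,-17.5],"turn":0,"grip":0.5},{"slide":[3,-11.5,-17.5],"turn":0,"grip":0.5},{"slide":[4.5,-16,-17.5],"turn":0,"grip":0.5},{"slide":[6,-20.5,-17.5],"turn":0,"grip":0.5},{"slide":[7,-25,-17.5],"turn":-0.04,"grip":0.5},{"slide":[8.2,-29.5,-17.5],"turn":-0.04,"grip":0.5},{"slide":[9.5,-34,-17.5],"turn":-0.04,"grip":0.5},{"slide":[10.7,-38.5,-17.5],"turn":-0.04,"grip":0.5},{"slide":[12,-43,-17.5],"turn":-0.04,"grip":0.5},{"slide":[13,-47,-17.5],"turn":-0.04,"grip":0.5},{"slide":[13.8,-50,-17.5],"turn":-0.04,"grip":0.5},{"slide":[14.2,-51.1,-17.5],"turn":-0.04,"grip":0.5},{"slide":[14.2,-51.1,-17.5],"turn":-0.04,"grip":0.5},{"slide":[14.2,-51.1,-17.5],"turn":-0.04,"grip":0.5},{"slide":[14.2,-51.1,-17.5],"turn":-0.04,"grip":0.5}]' 
python3 - <<'E'
from h import *
p,W,s,M=wrist();np.savez("/tmp/w2.npz",p=p,W=W);cv2.imwrite("pics/w2.png",p[...,::-1])
print(s["eef_pos"],np.degrees(np.arctan2(M[1,0],M[0,0])),s["opening"])
W=W.reshape(-1,3);pp=p.reshape(-1,3)
z=W[:,2];r=np.hypot(W[:,0]-.53,W[:,1]-.225)
g=(r<.075)&(z>.067)&(z<.083);print(g.sum(),cv2.minEnclosingCircle(W[g,:2].astype(np.float32)*1000))
E
```

```text
time: 4.55
eef_pos: [0.5292, 0.2251, 0.2009]
tcp_rot: [0.998, 0.066, -0.0, 0.0]
contact_force: [0.4, -0.8, -2.1]
opening: 0.153
finger_force: 60.5
[0.5292332  0.22505432 0.20092755] 7.525355346957942 0.15331254332240732
4565 ((532.4440307617188, 226.10916137695312), 59.76961898803711)
```

View pics/w2.png

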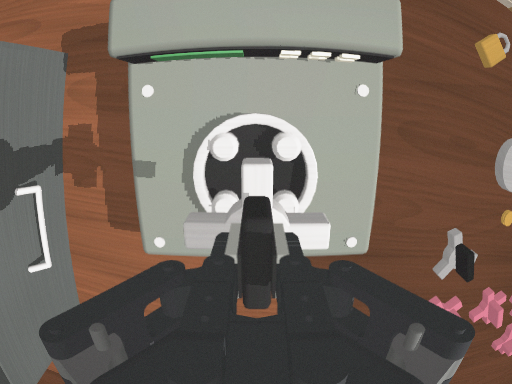

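The wrist picture shows the wheel level in the fingers, its forward tooth at (257,172) and its side teeth at (205,230) and (310,230). The socket ring is centred at about (255,173), with its gaps in line with the teeth. Next I measure the offset of the held wheel.

```bash
python3 - <<'E'
from h import *
d=np.load("/tmp/w2.npz");W=d["W"].reshape(-1,3);p=d["p"].reshape(-1,3);s=ctrl.get_state();M=R.from_quat(s["tcp_rot"]).as_matrix()
L=(W-s["eef_pos"])@M*1000
g=(p.min(1)>110)&(np.abs(L[:,0])<60)&(np.abs(L[:,1])<60)&(np.abs(L[:,2])<30)
q=L[g];print(g.sum(),q.min(0),q.max(0),np.median(q[:,2]))
f=q[q[:,0]>25];print("fwd tooth y",f[:,1].min(),f[:,1].max(),np.median(f[:,2]))
for sg in(1,-1):
    f=q[sg*q[:,1]>26];print("side tooth x",f[:,0].min(),f[:,0].max(),np.median(f[:,2]))
z=W[:,2];r=np.hypot(W[:,0]-.5324,W[:,1]-.2261)
c=(z>.0745)&(z<.083)&(r<.05);a=np.arctan2(W[c,1]-.2261,W[c,0]-.5324)
print("cogs",c.sum(),np.degrees(np.angle(np.exp(4j*a).mean())/4)+45)
print("socket in tool",M.T@(np.array([.5324,.2261,.06])-s["eef_pos"])*100)
E
```

```text
5089 [-10.4822934  -41.34893246 -29.98824879] [39.68211293 43.04399072 28.37895981] 9.599490887344343
fwd tooth y -7.358134029129003 9.331174406114256 9.661636899430437
side tooth x -10.360515185319732 6.664931060453382 9.799585556919931
side tooth x -10.482293404971111 6.76391403809883 9.630322825791152
cogs 1283 7.7248242183228015
socket in tool [ 0.32346403 -0.07280266 14.10985591]
```

```bash
python3 -m inch '[{"slide":[0.5,-0.15,4],"turn":0,"grip":0.5},{"slide":[0.5,-0.15,7],"turn":0,"grip":0.5},{"slide":[0.5,-0.15,8.5],"turn":0,"grip":0.5},{"slide":[0.5,-0.15,8.5],"turn":0,"grip":0.5},{"slide":[0.5,-0.15,9],"turn":0,"grip":0.5},{"slide":[0.5,-0.15,9.5],"turn":0,"grip":0.5},{"slide":[0.5,-0.15,10],"turn":0,"grip":0.5},{"slide":[0.5,-0.15,10.3],"turn":0,"grip":0.5},{"slide":[0.5,-0.15,10.6],"turn":0,"grip":0.5},{"slide":[0.5,-0.15,10.9],"turn":0,"grip":0.5},{"slide":[0.5,-0.15,11],"turn":0,"grip":0.5},{"slide":[0.5,-0.15,11],"turn":0,"grip":0.5}]'
```

```text
time: 5.8
eef_pos: [0.5341, 0.2286, 0.0911]
tcp_rot: [0.998, 0.066, -0.0, 0.0]
contact_force: [-0.2, 0.5, -2.2]
opening: 0.154
finger_force: 60.4
```

```bash
python3 -m inch '[{"slide":[0,0,0.1],"turn":0,"grip":0.5},{"slide":[0,0,0.2],"turn":0,"grip":0.5},{"slide":[0,0,0.3],"turn":0,"grip":0.5},{"slide":[0,0,0.3],"turn":0,"grip":0.5},{"slide":[0,0,0.3],"turn":0,"grip":0.5}]'
```

```text
time: 6.3
eef_pos: [0.5343, 0.2286, 0.0883]
tcp_rot: [0.998, 0.066, 0.0, 0.0]
contact_force: [-0.9, -0.0, -3.0]
opening: 0.152
finger_force: 60.6
```

```bash
python3 -m inch '[{"slide":[0,0,0.1],"turn":0,"grip":0.5},{"slide":[0,0,0.2],"turn":0,"grip":0.5},{"slide":[0,0,0.2],"turn":0,"grip":0.5},{"slide":[0,0,0.2],"turn":0,"grip":0.5}]'; python3 -m inch '[{"slide":[0,0,0.1],"turn":0,"grip":0.5},{"slide":[0,0,0.2],"turn":0,"grip":0.5},{"slide":[0,0,0.2],"turn":0,"grip":0.5}]'
```

```text
time: 6.7
eef_pos: [0.5343, 0.2286, 0.0882]
tcp_rot: [0.998, 0.066, -0.0, 0.0]
contact_force: [-5.0, -1.8, 7.3]
opening: 0.15
finger_force: 62.0
time: 7.0
eef_pos: [0.5343, 0.2287, 0.0882]
tcp_rot: [0.998, 0.067, -0.001, 0.0]
contact_force: [-10.8, -3.0, 16.2]
opening: 0.153
finger_force: 63.1
```

The TCP stopped at 0.0882 m, exactly 60 mm above its height at the grasp, and the force is rising, so the wheel is home. I release and back off.

```bash
python3 -m inch '[{"slide":[0,0,-0.2],"turn":0,"grip":0.5},{"slide":[0,0,-0.2],"turn":0,"grip":3.5},{"slide":[0,0,-0.2],"turn":0,"grip":4},{"slide":[0,0,-0.2],"turn":0,"grip":4},{"slide":[0,0,-0.2],"turn":0,"grip":4},{"slide":[0,0,-3],"turn":0,"grip":4},{"slide":[0,0,-7],"turn":0,"grip":4},{"slide":[0,0,-12],"turn":0,"grip":4},{"slide":[0,0,-12],"turn":0,"grip":4},{"slide":[0,0,-12],"turn":0,"grip":4},{"slide":[0,0,-12],"turn":0,"grip":4}]'
python3 - <<'E'
from h import *
p,W,s,M=wrist();cv2.imwrite("pics/w3.png",p[...,::-1])
W=W.reshape(-1,3);p=p.reshape(-1,3);r=np.hypot(W[:,0]-.5324,W[:,1]-.2261)
b=(r<.04)&(W[:,2]>.1)&(W[:,2]<.125)&(p.max(1)<80);print(b.sum(),np.median(W[b],0),cv2.minAreaRect(W[b,:2].astype(np.float32)*1000))
E
```

```text
time: 8.1
eef_pos: [0.5334, 0.2284, 0.2027]
tcp_rot: [0.998, 0.066, -0.001, 0.0]
contact_force: [-0.9, 0.2, -0.2]
opening: 0.469
finger_force: 0.0
993 [0.53538887 0.2280815  0.11286747] ((533.6368408203125, 227.73585510253906), (48.06143569946289, 13.472540855407715), 7.1788716316223145)
```

View pics/w3.png

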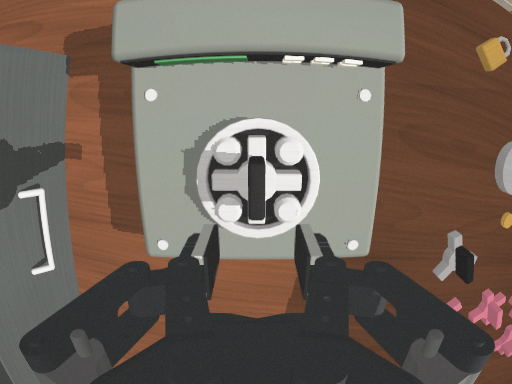

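The wheel sits level in the socket at (257,180), with its teeth between the four cogs. The bar top is at about 113 mm, which agrees with a seated wheel, and the gripper is clear.

```bash
python3 -c "
from plant import ctrl
print(ctrl.sign_off())"
```

```text
the job is handed in; nothing more can be done
None
```

The drive wheel is seated flat in the socket with its teeth in the gaps and the gripper clear; the other two wheels were not touched, and the job was handed in at about 8 s of the 38 s allowed, though no verdict came back.

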